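# Zero and lock a pin profile gauge

### The arm

A 6-joint arm with a two-finger parallel gripper is mounted at the origin on the work surface; the furniture and walls round the work are solid. World frame = base frame: x ahead of the robot, y to its left, z up, the work surface at z = 0. Lengths are in mm, angles in rad, forces in N, time in s.
With the tool pointing down it reaches from about 350 to 975 mm from the base axis. Payload 7.1 kg.
Tool frame: the origin (TCP) lies on the centre line of the jaws, within the pads' length; the fingertips stand 17 mm ahead of it and the grasp point (between the pads) lies 2 mm behind it (tip_extent is the distance from the TCP to the fingertips, in mm); z points along the fingers, y is the line along which they close (so a half turn about z gives the same grasp; the last joint's range is limited). The gripper opens to 88 mm and grips with 3 to 60 N. Pads are 20 mm wide; open, the fingers measure 115 mm over their backs; the gripper's body (75 mm by 178 mm) begins 61 mm behind the grasp point.
Start: joints at [-1.129, 0.423, 1.63, -0, 1.089, -0.019], TCP at [277.93, -559.786, 239.675] pointing down, gripper open.
Joint ranges: [-3, 3], [-0.9, 2.11], [0.09, 2.58], [-1.31, 4.45], [0.11, 2.69], [-2.54, 2.54]. Speed limits (rad/s): [2.39, 2.39, 3.01, 3.14, 3.14, 3.14].

### API

Orientations are given as a rotation vector (axis times angle).
In Python, from workcell import get_obs, get_image, camera_model, close_job, look_for, outline_of, pinpoint, tip_extent gives the robot as it stands.
- The arm moves only by the shell command python3 -m jog 'ROWS'. ROWS is text: rows parted by semicolons, each of 7 numbers parted by spaces: the shift along the tool's x, y, z as a fraction of full scale, then the turn, a rotation vector about the tool's x, y, z as a fraction of full scale, then the closure, from -1 (fully open) to 1 (shut). A call has 1 to 8 rows; each row is the pose to reach, as a shift and turn from the pose commanded when the call began, along the tool's axes at that moment; what a row does not reach only later rows make up. Full scale, the value 1, is 0.2 m for a shift and 30 degrees for a turn. A row lasts 1/10 s, in which the tool goes at most 50 mm and 8.59 degrees, less where a joint would pass 70% of its speed; a pose out of reach is approached as far as the arm can. A call with a number of a shift or a turn outside -1 to 1 is refused whole. A call with a gripper value outside its range is refused whole. The fingers move at their own pace and stop on an object; the grip force is fixed at half the most. Time passes only in rows, so rows that repeat a pose let the fingers close. It gives the time, the measured TCP pose, the force, the opening and the grip force at its end, in the units of the state.
- get_obs(): the state, without advancing time (a new reading comes with each control period).
- get_image(name): name is "scene" or "top" or "wrist"; returns the picture (480x640x3 uint8, red, green, blue); there is no depth.
- camera_model(name): a dict with "fx", "fy", "cx", "cy" (pixels), "origin" and "orientation" of the camera in the world; the wrist camera has in their place "tool_from_camera" (4x4, takes a point from camera to tool coordinates, whose origin is the TCP and whose axes are the flange's). Camera axes: x right, y down, z forward; pixel columns grow to the right and rows downward; lengths in mm; the calibration is good to about 2 mm. A picture is of the moment at which its call begins: read the wrist's pose just before it. camera_model takes no time and is no camera call.
- close_job(): hands the job in; it is judged then, once.
Trained networks look in the newest picture that a camera, given by its name, has taken for a name from the list of things; names that differ only in an ending like _2 or _b are one class to them, and where a whole thing is asked for, a point or a joint stands for the part that bears it (a point fixed in the world has none). Each returns a list of dicts, best first, with "confidence" (0 to 1); they miss things now and then, are a little off and sometimes report something else, mostly with a low value. They report only what shows in the picture. A call takes as long as a camera call.
- look_for(target, camera): "xyz" ([x, y, z] in mm, in the coordinates of the camera as it stood for that picture, good to about 4 mm: the middle of the surface that is visible of it).
- outline_of(target, camera): "mask" (480x640 bool, what is visible of it).
- pinpoint(target, camera): "xyz" ([x, y, z] in mm, in the coordinates of the camera as it stood for that picture, good to about 4 mm: a listed point, or the origin of a listed thing).
The state is a dict: "t": time; "qpos": joint angles; "qvel": joint speeds; "joint_torque": joint torques, N m; "ee_pos": TCP position; "orientation": TCP orientation; "ft_force": force on the tool from outside, world axes, zero at the start; "moment": the same for the moment, N m; "width": finger opening in mm; "grasp_force": force on a finger pad.
Only numpy, scipy, OpenCV 4.12 (cv2) and the standard library are available. Lean on these libraries where they do the work, as an engineer would, in place of code of your own. Each camera call takes 0.05 s, during which the arm holds its last target. There are 200 camera calls.

### The job

The pin profile gauge on the low plywood stand still holds the outline of the last figure. With the fingertips alone, lifting nothing, work along the row and push the pins lightly back until every pin tip is flush with the front face of the wooden jaws; only then push the black lock lever round until it lies fully shut along the top of the jaws. Leave the gauge where it lies and do not disturb the figure, the jar and the ball tool beside it.

Things in the scene. Friction and masses are not known exactly. Their poses are not given: they have to be found in the camera images.
- gauge: loose 2.8 kg gauge: grey steel foot plate (260 mm along y, x -65 to 95 mm, top at z = 13 mm), two wooden jaws clamping a row of 15 steel pins between them. Origin on the underside, below the middle of the jaws' front face; x runs from there back through the jaws (pins are pushed to +x), y along the row to the left. Jaws: x 0 to 34, y -120 to 120, z 13 to 27 and 33 to 45 mm
- row_left (a point): point on the jaws' front face where the leftmost pin (pin_01) comes out; gauge frame [0, 49, 30] mm. A fingertip reaching down to 17 to 25 mm above the gauge's underside, and stopped by the front face, leaves the pins before it flush. The pins come out behind the jaws, up to x = 78 mm
- row_right (a point): the same for the rightmost pin (pin_15); gauge frame [0, -49, 30] mm. The loose gauge begins to slide on its stand at a push of roughly 15 to 30 N
- lever_hinge (a point): on the lever's upright hinge axis, at the mid-height of its arm; gauge frame [17, -102, 54.5] mm
- lever_tip (a point): centre of the round free end (15 mm across) of the black lock lever, 64.5 mm from the hinge axis; the arm is 10 mm wide and lies z 49 to 60 mm above the gauge's underside, 4 mm clear of the upper jaw's top. Its hub is 20 mm across; a bolt head 6 mm high stands at the jaws' other end
- lever (a joint): angle of the lock lever, rad: 0 = fully shut, arm along the top of the upper jaw, pointing to +y of the gauge (over the pins); about 1.6 = open, pointing to -x of the gauge (over the plate's apron, right of the row). Shuts clockwise seen from above, stops at 0 and stays where it is left; about 1 N at its tip moves it
- figure: bystander: small clay figure pair on a round wooden base, 30x33x41 mm, standing left of the gauge; origin at the centre of its underside
- jar: bystander: small closed green jar with a dark lid, 42 mm across, 46 mm high, right of the gauge; origin at the centre of its underside
- ball_tool: bystander: blue pen-like ball-ended modelling tool, 121 mm long, 9 mm thick, lying in front of the gauge; origin under its middle, its length along its y. It, the figure, the jar and the gauge all stand on the fixed plywood stand, 270x430 mm, top 120 mm above the table
- pin_01 (a joint): how far pin 1 of 15, counted from the left (+y), stands out of the front face, in m: 0 = tip flush, + = standing out toward -x of the gauge, up to 0.036; can be sunk to -0.004. Round steel rod of 6 mm, 78 mm long, centre at y = 49 mm, z = 30 mm of the gauge; slides with about 0.5 N of friction and stays where it is left
- pin_02 (a joint): the same for pin 2, at y = 42 mm
- pin_03 (a joint): the same for pin 3, at y = 35 mm
- pin_04 (a joint): the same for pin 4, at y = 28 mm
- pin_05 (a joint): the same for pin 5, at y = 21 mm
- pin_06 (a joint): the same for pin 6, at y = 14 mm
- pin_07 (a joint): the same for pin 7, at y = 7 mm
- pin_08 (a joint): the same for pin 8, at y = 0 mm
- pin_09 (a joint): the same for pin 9, at y = -7 mm
- pin_10 (a joint): the same for pin 10, at y = -14 mm
- pin_11 (a joint): the same for pin 11, at y = -21 mm
- pin_12 (a joint): the same for pin 12, at y = -28 mm
- pin_13 (a joint): the same for pin 13, at y = -35 mm
- pin_14 (a joint): the same for pin 14, at y = -42 mm
- pin_15 (a joint): the same for pin 15, at y = -49 mm

How it is judged (in metres and radians):
On the way, in this order (a step that is already met when the one before it is completed fails the run):
1. every pin is pushed back flush with the jaws' front face, the lever still open (value of joint pin_01 between -0.003 and 0.0025 m and value of joint pin_02 between -0.003 and 0.0025 m and value of joint pin_03 between -0.003 and 0.0025 m and value of joint pin_04 between -0.003 and 0.0025 m and value of joint pin_05 between -0.003 and 0.0025 m and value of joint pin_06 between -0.003 and 0.0025 m and value of joint pin_07 between -0.003 and 0.0025 m and value of joint pin_08 between -0.003 and 0.0025 m and value of joint pin_09 between -0.003 and 0.0025 m and value of joint pin_10 between -0.003 and 0.0025 m and value of joint pin_11 between -0.003 and 0.0025 m and value of joint pin_12 between -0.003 and 0.0025 m and value of joint pin_13 between -0.003 and 0.0025 m and value of joint pin_14 between -0.003 and 0.0025 m and value of joint pin_15 between -0.003 and 0.0025 m and value of joint lever above 0.8 rad), for 0.2 s.
2. the lock lever is swung shut (value of joint pin_01 between -0.003 and 0.0025 m and value of joint pin_02 between -0.003 and 0.0025 m and value of joint pin_03 between -0.003 and 0.0025 m and value of joint pin_04 between -0.003 and 0.0025 m and value of joint pin_05 between -0.003 and 0.0025 m and value of joint pin_06 between -0.003 and 0.0025 m and value of joint pin_07 between -0.003 and 0.0025 m and value of joint pin_08 between -0.003 and 0.0025 m and value of joint pin_09 between -0.003 and 0.0025 m and value of joint pin_10 between -0.003 and 0.0025 m and value of joint pin_11 between -0.003 and 0.0025 m and value of joint pin_12 between -0.003 and 0.0025 m and value of joint pin_13 between -0.003 and 0.0025 m and value of joint pin_14 between -0.003 and 0.0025 m and value of joint pin_15 between -0.003 and 0.0025 m and value of joint lever below 0.1 rad), for 0.2 s.
At the end, for the whole second after the job is handed in: All 15 pin tips flush with the jaws' front face (standing out less than 2.5 mm, sunk less than 3 mm), the lock lever shut to within 0.1 rad, the gauge flat on its stand, at rest and within 20 mm of where it lay (all of step 2 and height (world z) of gauge below 0.124 m and linear speed of gauge below 0.01 m/s and distance of each of row_left, row_right from where it was at the start of the episode below 0.02 m); the robot touches nothing.
It fails at once if the gauge is shoved more than 20 mm (distance of any of row_left, row_right from where it was at the start of the episode above 0.02 m).
It fails at once if the gauge is lifted or tipped (height (world z) of gauge above 0.128 m or angle between gauge's own z axis and vertical above 0.08 rad).
It fails at once if the fingers press on the gauge with more than 40 N (contact force between the fingers and gauge above 40 N).
It fails at once if a bystander is moved more than 20 mm or lifted (distance of any of figure, jar, ball_tool from where it was at the start of the episode above 0.02 m).
It fails at once if the figure is knocked over (angle between figure's own z axis and vertical above 0.4 rad).
It also fails if it takes over 58 s, if anything falls off the work surface, if the arm or the gripper's body presses on something with over 40 N, if the wrist force passes 120 N, or if a joint passes its speed limit or range.

## Working session

There is one attempt and no reset: what is moved stays moved. The work goes in short steps, Python scripts to look and compute and a shell command to move; the robot and the scene stay as the last step left them, time stands still between calls to the robot, and variables do not carry over. Pictures are saved under pics/ and viewed, at most 10 in all, crops included, and the job is handed in when it is done.

```bash
mkdir -p pics; ls
cat > h.py <<'E'
import numpy as np, cv2
from workcell import *
from scipy.spatial.transform import Rotation as R
def T(cam):
    m=camera_model(cam)
    if cam=="wrist":
        o=get_obs(); A=np.eye(4); A[:3,:3]=R.from_rotvec(o["orientation"]).as_matrix(); A[:3,3]=o["ee_pos"]
        return A@np.array(m["tool_from_camera"]),m
    A=np.eye(4); q=np.array(m["orientation"]); A[:3,:3]=q if q.shape==(3,3) else R.from_rotvec(q).as_matrix(); A[:3,3]=m["origin"]
    return A,m
def w(A,p): return (A@np.r_[p,1])[:3]
def px(A,m,P):
    c=np.linalg.inv(A)@np.r_[P,1]; return m["fx"]*c[0]/c[2]+m["cx"],m["fy"]*c[1]/c[2]+m["cy"]
def onz(A,m,u,v,z):
    d=A[:3,:3]@np.array([(u-m["cx"])/m["fx"],(v-m["cy"])/m["fy"],1]); return A[:3,3]+d*(z-A[2,3])/d[2]
E
python3 - <<'E'
from h import *
print(get_obs()); print(tip_extent)
for c in ("top","scene"):
    A,m=T(c); print(c,m)
    im=get_image(c); cv2.imwrite(f"pics/{c}0.png",im[:,:,::-1])
    for t in ("gauge","row_left","row_right","lever_hinge","lever_tip","figure","jar","ball_tool"):
        r=pinpoint(t,c)
        if r: print(c,t,r[0]["confidence"],w(A,r[0]["xyz"]).round(1))
E
```

```text
pics
{'t': 0.0, 'qpos': array([-1.12901699e+00,  4.23835431e-01,  1.63071136e+00, -2.62005388e-05,
        1.08860118e+00, -1.90181035e-02]), 'qvel': array([ 0.00106867,  0.00057805, -0.00110014,  0.00135759, -0.00113457,
       -0.00198505]), 'joint_torque': array([ 6.82442387e-04, -5.44624865e+01, -2.73661441e+01,  6.44655456e-02,
        2.28404120e-02, -1.13409408e-04]), 'ee_pos': array([ 277.6873747 , -559.31425594,  238.89666882]), 'orientation': array([-3.0570972e+00, -7.1710451e-01,  5.4795566e-04]), 'ft_force': array([-0.16909878, -0.47400157, -0.22741901]), 'moment': array([-0.04062198, -0.00095968, -0.0293528 ]), 'grasp_force': 0.0, 'width': 87.92692716243758}
17.0
top {'fx': 517.1576890385908, 'fy': 517.1576890385908, 'cx': 315.7724234089864, 'cy': 238.00136688801925, 'origin': array([ 490.45788393,  -12.48437146, 1023.48078043]), 'orientation': array([-2.17719571,  2.16699053, -0.10246412])}
top gauge 0.74 [546.4  20.9 122. ]
top row_left 0.87 [537.   67.2 150.6]
top row_right 0.9 [551.3 -25.9 146.8]
top lever_hinge 0.79 [577.2 -80.6 173.8]
top lever_tip 0.62 [514.8 -89.8 174.3]
top figure 0.82 [534.3 208.5 118. ]
top jar 0.59 [ 622.8 -136.9  120.2]
top ball_tool 0.53 [427.5  54.9 121.1]
scene {'fx': 553.1621590383927, 'fy': 553.1621590383927, 'cx': 320.38578297677, 'cy': 236.07341130838918, 'origin': array([-58.63427066, 375.6465547 , 739.66499897]), 'orientation': array([-1.26915136,  2.14926326, -1.05379454])}
scene gauge 0.88 [546.4  21.6 118.7]
scene row_left 0.59 [533.1  69.6 151.1]
scene row_right 0.96 [555.  -27.8 151.8]
scene lever_hinge 0.89 [581.9 -74.8 178. ]
scene lever_tip 0.74 [516.5 -87.6 171.9]
scene figure 0.92 [539.5 210.6 116.9]
scene ball_tool 0.89 [435.2  59.8 122.9]
```

View pics/top0.png

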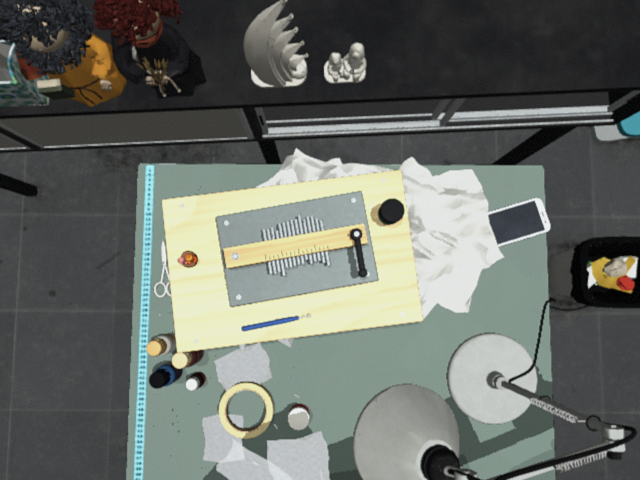

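View pics/scene0.png

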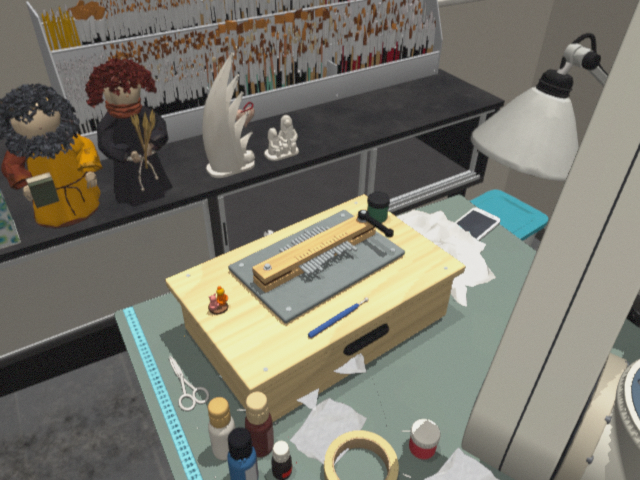

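The top picture shows the gauge row around pixels (265–330, 225–265), with the lever open at (360,255), the jar at (390,210), the figure at (188,258) and the tool at (275,322). A lamp head is at the lower right, so I'll fit the gauge pose and find the lamp's height.

```bash
cat > fit.py <<'E'
from h import *
from scipy.optimize import least_squares
G={"gauge":(0,0,0),"row_left":(0,49,30),"row_right":(0,-49,30),"lever_hinge":(17,-102,54.5)}
def fit(obs): # obs list of (name, world xyz)
    def f(p):
        c,s=np.cos(p[2]),np.sin(p[2]); e=[]
        for n,q in obs:
            g=G[n]; e+=[p[0]+c*g[0]-s*g[1]-q[0],p[1]+s*g[0]+c*g[1]-q[1]]
        return e
    r=least_squares(f,[546,21,.19],loss="soft_l1",f_scale=3); return r.x,np.array(r.fun).reshape(-1,2).round(1)
E
python3 - <<'E'
from fit import *
obs=[("gauge",(546.4,20.9)),("row_left",(537,67.2)),("row_right",(551.3,-25.9)),("lever_hinge",(577.2,-80.6)),
("gauge",(546.4,21.6)),("row_left",(533.1,69.6)),("row_right",(555,-27.8)),("lever_hinge",(581.9,-74.8))]
p,e=fit(obs); print(p,e.tolist())
A,m=T("top");B,n=T("scene")
def ray(A,m,u,v): d=A[:3,:3]@np.array([(u-m["cx"])/m["fx"],(v-m["cy"])/m["fy"],1]); return A[:3,3],d/np.linalg.norm(d)
o1,d1=ray(A,m,437,458);o2,d2=ray(B,n,555,85)
s=np.linalg.lstsq(np.c_[d1,-d2],o2-o1,rcond=None)[0]; print(o1+s[0]*d1,o2+s[1]*d2)
# lines of the top picture: jaw front corners etc
c,s=np.cos(p[2]),np.sin(p[2]); Rz=np.array([[c,-s,0],[s,c,0],[0,0,1]])
im=cv2.imread("pics/top0.png"); im=cv2.resize(im[170:340,150:430],None,fx=2.8,fy=2.8,interpolation=cv2.INTER_CUBIC)
def dr(g,col):
    u,v=px(A,m,Rz@np.array(g)+[p[0],p[1],120]); cv2.circle(im,(int((u+.5-150)*2.8),int((v+.5-170)*2.8)),2,col,-1)
for g in [(0,120,45),(0,-120,45),(34,120,45),(34,-120,45)]: dr(g,(0,0,255))
for g in [(-65,130,13),(95,130,13),(-65,-130,13),(95,-130,13)]: dr(g,(255,0,255))
dr((17,-102,60),(0,255,0))
cv2.imwrite("pics/ov.png",im)
E
```

```text
[5.45016919e+02 2.07969660e+01 1.78302054e-01] [[-1.4, -0.1], [-0.7, 1.8], [2.4, -1.5], [2.6, 4.0], [-1.4, -0.8], [3.2, -0.6], [-1.3, 0.4], [-2.1, -1.8]]
[ 323.56584666 -132.4195163   495.03173886] [ 319.37609396 -136.58478198  497.30026054]
```

View pics/ov.png

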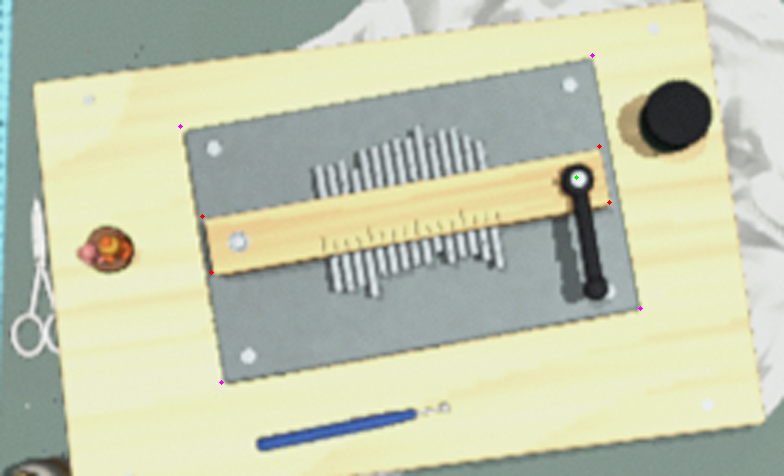

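The overlay agrees with the image to about 2 mm. The lamp cap is near (322,-134,495), so I'll raise the tool before swinging past it. First I'll raise it 200 mm.

```bash
cat > plan.py <<'E'
from h import *
import sys
def plan(*xyz_yaw):
    o=get_obs(); M=R.from_rotvec(o["orientation"]).as_matrix()
    print("t",round(o["t"],2),"pos",o["ee_pos"].round(1),"yaw",np.degrees(np.arctan2(M[1,0],M[0,0])).round(2),"tilt",M[2].round(4),"F",o["ft_force"].round(1),"w",round(o["width"],1),"q",o["qpos"].round(2))
    for t in xyz_yaw:
        d=M.T@(np.array(t[:3])-o["ee_pos"])/200
        W=R.from_euler("z",t[3],degrees=True).as_matrix()@np.diag([1,-1,-1.])
        r=R.from_matrix(M.T@W).as_rotvec(degrees=True)/30
        print(t,d.round(4),r.round(4))
E
python3 -m jog '0 0 -0.25 0 0 0 1;0 0 -0.5 0 0 0 1;0 0 -0.75 0 0 0 1;0 0 -1 0 0 0 1;0 0 -1 0 0 0 1'
python3 -c "
from plan import *
plan((400,-440,440,26),(470,-390,440,26))"
```

```text
t: 1.4
ee_pos: [279.0, -562.0, 448.3]
orientation: [3.046, 0.714, 0.005]
ft_force: [-0.1, -0.8, 1.0]
width: 51.4
grasp_force: 0.0
t 1.4 pos [ 279.  -562.   448.3] yaw 26.4 tilt [-2.000e-04  1.370e-02 -9.999e-01] F [-0.1 -0.8  1. ] w 51.4 q [-1.13  0.26  1.39  0.    1.48 -0.02]
(400, -440, 440, 26) [ 0.8132 -0.278   0.0377] [0.0261 0.0003 0.0134]
(470, -390, 440, 26) [ 1.2378 -0.3463  0.0367] [0.0261 0.0003 0.0134]
```

```bash
python3 -m jog '0.2 -0.07 0 0 0 0 1;0.4 -0.14 0 0 0 0 1;0.6 -0.21 0 0 0 0 1;0.8 -0.28 0 0 0 0 1;0.92 -0.5 0 0 0 0 1;1 -0.72 0 0 0 0 1;1 -0.95 0 0 0 0 1'
python3 -c "
from plan import *
plan((530,-200,440,10.3),(545,-100,440,10.3),(520,0,440,10.3))"
```

```text
t: 2.1
ee_pos: [373.0, -298.4, 438.5]
orientation: [-3.057, -0.72, 0.001]
ft_force: [-0.1, -0.1, 1.1]
width: 0.5
grasp_force: 0.0
t 2.1 pos [ 373.  -298.4  438.5] yaw 26.5 tilt [-0.     -0.0015 -1.    ] F [-0.1 -0.1  1.1] w 0.5 q [-0.7   0.02  1.7   0.    1.43  0.41]
(530, -200, 440, 10.3) [ 0.922  -0.0901 -0.0076] [-2.8e-03  5.0e-04  5.4e-01]
(545, -100, 440, 10.3) [ 1.2122 -0.5041 -0.007 ] [-2.8e-03  5.0e-04  5.4e-01]
(520, 0, 440, 10.3) [ 1.3235 -1.0074 -0.0062] [-2.8e-03  5.0e-04  5.4e-01]
```

```bash
python3 -m jog '0.23 0 0 0 0 0.1 1;0.46 -0.03 0 0 0 0.25 1;0.7 -0.06 0 0 0 0.4 1;0.92 -0.12 0 0 0 0.54 1;1 -0.35 0 0 0 0.54 1;1 -0.6 0 0 0 0.54 1;1 -0.8 0 0 0 0.54 1;1 -0.8 0 0 0 0.54 1'
python3 - <<'E'
from fit import *
from plan import *
A,m=T("wrist")
im=get_image("wrist"); cv2.imwrite("pics/w1.png",im[:,:,::-1]); obs=[]
for t in ("gauge","row_left","row_right","lever_hinge","lever_tip"):
    r=pinpoint(t,"wrist")
    if r: q=w(A,r[0]["xyz"]); print(t,r[0]["confidence"],q.round(1)); (t in G) and obs.append((t,q[:2]))
if len(obs)>1: print(fit(obs))
plan((450,45,300,10.3),(480,50,220,10.3))
E
```

```text
t: 2.9
ee_pos: [478.6, -65.1, 439.2]
orientation: [-3.127, -0.285, 0.001]
ft_force: [-0.7, -1.2, 0.1]
width: 0.7
grasp_force: 0.0
gauge 0.89 [545.   22.  118.2]
row_left 0.7 [538.9  69.3 148.9]
row_right 0.81 [553.1 -26.9 149.3]
lever_hinge 0.92 [580.8 -75.9 176.9]
lever_tip 0.86 [518.9 -83.8 176.6]
(array([5.45993110e+02, 2.15744082e+01, 1.68765060e-01]), array([[ 1. , -0.4],
       [-1.1,  0.5],
       [ 1.1,  0.1],
       [-0.9, -0.3]]))
t 3.2 pos [481.  -69.4 439.3] yaw 10.12 tilt [-4.e-04  0.e+00 -1.e+00] F [ 0.3 -0.4 -0.4] w 0.7 q [-0.17  0.03  1.68 -0.    1.43  1.23]
(450, 45, 300, 10.3) [-0.0517 -0.5905  0.6967] [ 0.      0.0008 -0.006 ]
(480, 50, 220, 10.3) [ 0.1006 -0.5887  1.0967] [ 0.      0.0008 -0.006 ]
```

View pics/w1.png

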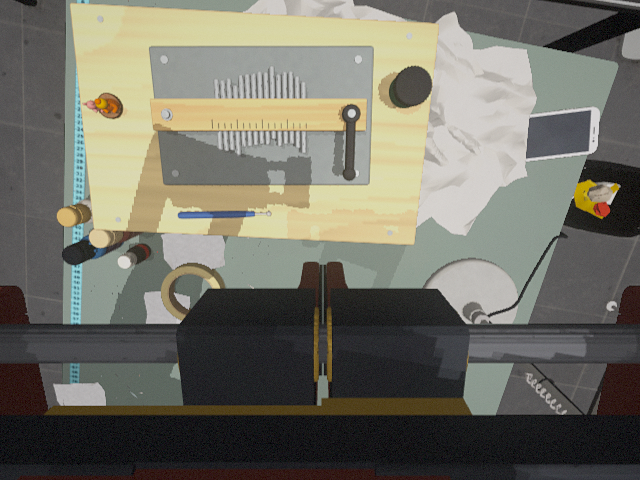

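The gauge sits squarely in the wrist view: the jaw's front edge runs from about (150,125) to (366,131), and the lever points down at (349,145). I'll measure that edge for the yaw and x.

Run:
```python
from fit import *
from plan import *
im=cv2.imread("pics/w1.png"); hsv=cv2.cvtColor(im,cv2.COLOR_BGR2HSV); A,m=T("wrist")
F=[];K=[]
for u in list(range(172,330,3)):
    s=(hsv[:,u,1]>70)
    r=[v for v in range(112,145) if s[v] and not s[v+1]]; q=[v for v in range(113,85,-1) if s[v] and not s[v-1]]
    if r: F.append(onz(A,m,u,r[-1]+.5,165)[:2])
    if q: K.append(onz(A,m,u,q[0]-.5,165)[:2])
for L in (F,K):
    L=np.array(L); vx,vy,x0,y0=cv2.fitLine(L.astype(np.float32),cv2.DIST_HUBER,0,.01,.01).ravel()
    if vy<0: vx,vy=-vx,-vy
    yaw=np.arctan2(-vx,vy); d=np.cos(yaw)*x0+np.sin(yaw)*y0
    print(len(L),"yaw",yaw,np.degrees(yaw),"dist",d, np.abs(np.cos(yaw)*L[:,0]+np.sin(yaw)*L[:,1]-d).max())
for p in ((545.02,20.8,.1783),(545.99,21.57,.1688)): print("pred dist",np.cos(p[2])*p[0]+np.sin(p[2])*p[1])
```

```text
53 yaw 0.17591067 10.0789385 dist 541.96454 1.0843616782472054
53 yaw 0.17579229 10.072156 dist 575.94073 1.0395622215634148
pred dist 540.0686125706435
pred dist 541.8536354292494
```

```bash
python3 -m jog '0 -0.2 0.05 0 0 0 1;0 -0.4 0.25 0 0 0 1;0 -0.6 0.5 0 0 0 1;0.05 -0.6 0.75 0 0 0 1;0.09 -0.6 0.9 0 0 0 1;0.09 -0.6 0.9 0 0 0 1;0.09 -0.6 0.9 0 0 0 1'
cat >> plan.py <<'E'
def g():
    o=get_obs(); d=o["ee_pos"]-[546.5,21.4,120]; c,s=np.cos(.1758),np.sin(.1758)
    M=R.from_rotvec(o["orientation"]).as_matrix(); f=o["ft_force"]
    print("t",round(o["t"],2),"gauge",round(c*d[0]+s*d[1],1),round(-s*d[0]+c*d[1],1),round(d[2],1),"yawerr",round(np.degrees(np.arctan2(M[1,0],M[0,0])-.1758),2),"F",round(c*f[0]+s*f[1],1),round(-s*f[0]+c*f[1],1),round(f[2],1),"w",round(o["width"],1))
E
python3 -c "
from plan import *
g()"
```

```text
t: 3.9
ee_pos: [477.3, 52.2, 259.6]
orientation: [3.129, 0.278, -0.004]
ft_force: [1.0, -0.1, 0.7]
width: 0.5
grasp_force: 0.0
t 3.9 gauge -62.8 42.4 139.6 yawerr 0.08 F 1.0 -0.3 0.7 w 0.5
```

```bash
python3 -m jog '0 0 0.2 0 0 0 1;0 0 0.38 0 0 0 1;0 0 0.47 0 0 0 1;0 0 0.51 0 0 0 1;0 0 0.51 0 0 0 1;0 0 0.51 0 0 0 1'
python3 - <<'E'
from plan import *
g()
cv2.imwrite("pics/s2.png",cv2.resize(get_image("scene")[170:350,200:480,::-1],None,fx=2.8,fy=2.8,interpolation=cv2.INTER_CUBIC))
E
```

```text
t: 4.5
ee_pos: [478.6, 52.7, 159.6]
orientation: [3.129, 0.278, 0.005]
ft_force: [0.9, -0.1, 0.2]
width: 0.6
grasp_force: 0.0
t 4.5 gauge -61.4 42.7 39.6 yawerr 0.1 F 0.8 -0.3 0.2 w 0.6
```

View pics/s2.png

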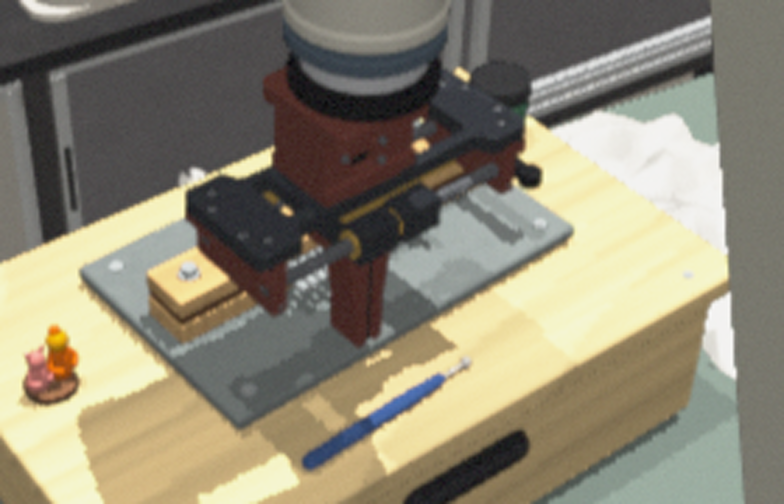

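The fingers are closed, just in front of the left pins and clear of the blue tool and the figure. I'll push gently.

```bash
python3 -m jog '0.05 0 0 0 0 0 1;0.08 0 0 0 0 0 1;0.11 0 0 0 0 0 1;0.14 0 0 0 0 0 1;0.165 0 0 0 0 0 1;0.19 0 0 0 0 0 1;0.21 0 0 0 0 0 1;0.22 0 0 0 0 0 1' >/dev/null; python3 -c "
from plan import *
g()"; python3 -m jog '0.005 0 0 0 0 0 1;0.01 0 0 0 0 0 1;0.015 0 0 0 0 0 1;0.015 0 0 0 0 0 1;0.015 0 0 0 0 0 1'>/dev/null;  python3 -c "
from plan import *
g()"
```

```text
t 5.35 gauge -18.7 43.3 37.5 yawerr 0.13 F -2.1 1.0 1.7 w 0.2
t 5.85 gauge -15.9 43.2 37.6 yawerr 0.13 F -1.2 0.2 -1.6 w 0.7
```

```bash
for i in 1 2 3; do python3 -m jog '0.004 0 0 0 0 0 1;0.008 0 0 0 0 0 1;0.008 0 0 0 0 0 1;0.008 0 0 0 0 0 1'>/dev/null;  python3 -c "
from plan import *
g()"; done
```

```text
t 6.25 gauge -14.2 43.2 37.7 yawerr 0.13 F -0.8 0.1 -0.8 w 0.4
t 6.65 gauge -13.8 43.2 37.7 yawerr 0.14 F -6.4 -0.5 3.5 w 0.3
t 7.05 gauge -13.8 43.2 37.6 yawerr 0.14 F -11.8 0.3 9.0 w 0.5
```

```bash
python3 -m jog '-0.1 0 0 0 0 0 1;-0.22 0 0 0 0 0 1;-0.24 0 0 0 0 0 1;-0.24 0 0 0 0 0 1' >/dev/null
python3 - <<'E'
from plan import *
g()
cv2.imwrite("pics/w2.png",cv2.resize(get_image("wrist")[0:300,100:500,::-1],None,fx=2,fy=2,interpolation=cv2.INTER_CUBIC))
E
```

```text
t 7.45 gauge -58.5 43.0 38.1 yawerr 0.12 F -0.1 0.2 -0.8 w 0.3
```

View pics/w2.png

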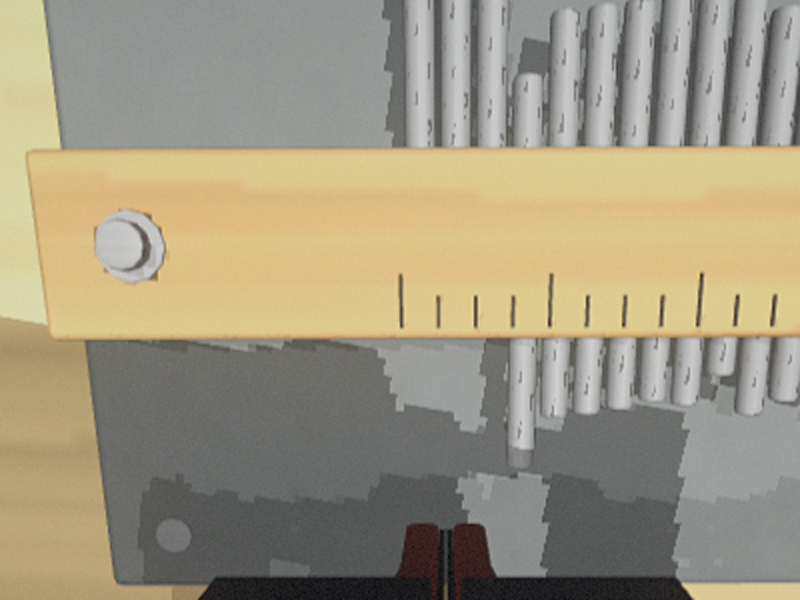

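Pins 1–3 are now flush at pixel columns 415–495, and the pins from 4 on (column 520 and right) still stand out. I'll carry on along the row.

```bash
python3 -m jog '0 0.11 0 0 0 0 1;0.02 0.11 0 0 0 0 1;0.06 0.11 0 0 0 0 1;0.1 0.11 0 0 0 0 1;0.14 0.11 0 0 0 0 1;0.17 0.11 0 0 0 0 1;0.2 0.11 0 0 0 0 1;0.215 0.11 0 0 0 0 1' >/dev/null; python3 -m jog '0.007 0 0 0 0 0 1;0.014 0 0 0 0 0 1;0.02 0 0 0 0 0 1;0.022 0 0 0 0 0 1;0.022 0 0 0 0 0 1;0.022 0 0 0 0 0 1'>/dev/null; python3 -c "
from plan import *
g()"; python3 -m jog '-0.1 0 0 0 0 0 1;-0.22 0 0 0 0 0 1;-0.237 0 0 0 0 0 1;-0.237 0 0 0 0 0 1;-0.237 0.105 0 0 0 0 1;-0.237 0.105 0 0 0 0 1' >/dev/null;python3 -c "
from plan import *
g()"
```

```text
t 8.9 gauge -13.7 21.4 37.5 yawerr 0.13 F -7.6 1.6 5.6 w 0.7
t 9.5 gauge -57.1 -1.2 38.1 yawerr 0.07 F 0.3 -0.0 -0.2 w 0.2
```

```bash
G='from plan import *
g()'
python3 -m jog '0.04 0 0 0 0 0 1;0.08 0 0 0 0 0 1;0.12 0 0 0 0 0 1;0.15 0 0 0 0 0 1;0.18 0 0 0 0 0 1;0.2 0 0 0 0 0 1;0.21 0 0 0 0 0 1;0.215 0 0 0 0 0 1' >/dev/null; python3 -m jog '0.007 0 0 0 0 0 1;0.014 0 0 0 0 0 1;0.02 0 0 0 0 0 1;0.022 0 0 0 0 0 1;0.022 0 0 0 0 0 1;0.022 0 0 0 0 0 1'>/dev/null; python3 -c "$G"
python3 -m jog '-0.1 0 0 0 0 0 1;-0.22 0 0 0 0 0 1;-0.237 0 0 0 0 0 1;-0.237 0 0 0 0 0 1;-0.237 0.105 0 0 0 0 1;-0.237 0.105 0 0 0 0 1' >/dev/null
python3 -m jog '0.04 0 0 0 0 0 1;0.08 0 0 0 0 0 1;0.12 0 0 0 0 0 1;0.15 0 0 0 0 0 1;0.18 0 0 0 0 0 1;0.2 0 0 0 0 0 1;0.21 0 0 0 0 0 1;0.215 0 0 0 0 0 1' >/dev/null; python3 -m jog '0.007 0 0 0 0 0 1;0.014 0 0 0 0 0 1;0.02 0 0 0 0 0 1;0.022 0 0 0 0 0 1;0.022 0 0 0 0 0 1;0.022 0 0 0 0 0 1'>/dev/null; python3 -c "$G"
python3 -m jog '-0.1 0 0 0 0 0 1;-0.22 0 0 0 0 0 1;-0.237 0 0 0 0 0 1;-0.237 0 0 0 0 0 1;-0.237 0.105 0 0 0 0 1;-0.237 0.105 0 0 0 0 1' >/dev/null; python3 -c "$G"
```

```text
t 10.9 gauge -13.5 0.3 37.6 yawerr 0.13 F -8.6 -0.1 6.2 w 0.3
t 12.9 gauge -13.4 -20.7 37.6 yawerr 0.13 F -8.5 1.1 5.2 w 0.5
t 13.5 gauge -56.9 -43.4 38.2 yawerr 0.07 F 0.2 -0.0 -1.0 w 0.4
```

```bash
G='from plan import *
g()'
python3 -m jog '0.04 0 0 0 0 0 1;0.08 0 0 0 0 0 1;0.12 0 0 0 0 0 1;0.15 0 0 0 0 0 1;0.18 0 0 0 0 0 1;0.2 0 0 0 0 0 1;0.21 0 0 0 0 0 1;0.215 0 0 0 0 0 1' >/dev/null; python3 -m jog '0.007 0 0 0 0 0 1;0.014 0 0 0 0 0 1;0.02 0 0 0 0 0 1;0.022 0 0 0 0 0 1;0.022 0 0 0 0 0 1;0.022 0 0 0 0 0 1'>/dev/null; python3 -c "$G"
python3 -m jog '-0.1 0 0 0 0 0 1;-0.22 0 0 0 0 0 1;-0.26 0 0 0 0 0 1;-0.26 0 -0.1 0 0 0 1;-0.26 0 -0.25 0 0 0 1;-0.26 -0.15 -0.25 0 0 0 1;-0.26 -0.17 -0.25 0 0 0 1;-0.26 -0.17 -0.25 0 0 0 1' >/dev/null
python3 - <<'E'
from plan import *
g()
cv2.imwrite("pics/w3.png",cv2.resize(get_image("wrist")[20:320,100:500,::-1],None,fx=2,fy=2,interpolation=cv2.INTER_CUBIC))
E
```

```text
t 14.9 gauge -13.3 -41.7 37.6 yawerr 0.13 F -8.1 0.7 5.3 w 1.0
t 15.7 gauge -63.1 -7.6 87.8 yawerr 0.23 F 0.5 0.2 -0.2 w 0.5
```

View pics/w3.png

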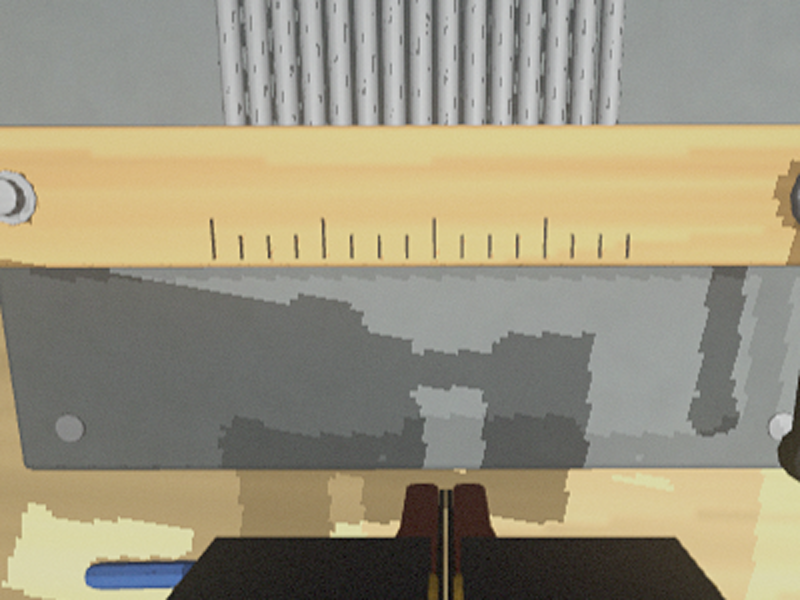

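All pins look flush: no stubs show below the jaw edge at row 265. Next is the lever, so I'll move over it to its right side.

```bash
G='from plan import *
g()'
python3 -m jog '0 0 -0.07 0 0 0 1;0.05 0.2 -0.07 0 0 0 1;0.1 0.4 -0.07 0 0 0 1;0.2 0.6 -0.07 0 0 0 1;0.2 0.62 -0.07 0 0 0 1;0.2 0.62 -0.07 0 0 0 1;0.2 0.62 -0.07 0 0 0 1;0.2 0.62 -0.07 0 0 0 1' >/dev/null
python3 - <<'E'
from plan import *
g()
A,m=T("wrist")
cv2.imwrite("pics/w4.png",get_image("wrist")[:,:,::-1])
c,s=np.cos(.1758),np.sin(.1758)
for t in ("lever_tip","lever_hinge"):
    for r in pinpoint(t,"wrist")[:1]:
        d=w(A,r["xyz"])-[546.5,21.4,120]; print(t,r["confidence"],c*d[0]+s*d[1],-s*d[0]+c*d[1],d[2])
E
```

```text
t 16.55 gauge -24.0 -130.8 101.3 yawerr 0.18 F 0.3 0.5 0.2 w 0.4
lever_hinge 0.88 14.964917105298973 -103.60292518200212 58.41360258839194
```

View pics/w4.png

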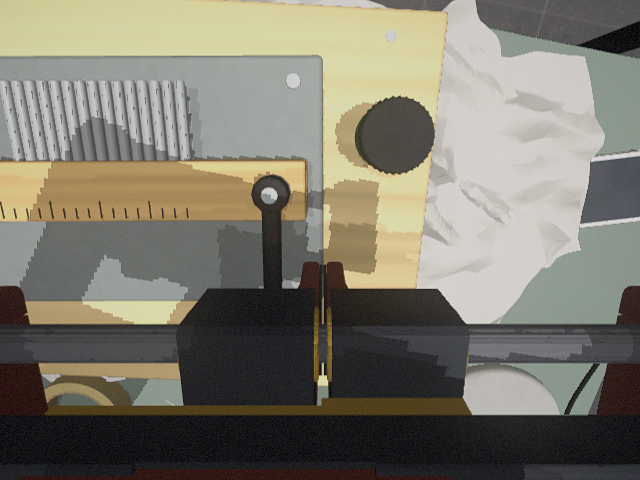

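The pin tails line up evenly at row 80, so all the pins are flush. The fingers (columns 302–345) are right of the lever arm (column 272), so I'll descend and sweep.

```bash
G='from plan import *
g()'
python3 -m jog '0 0 0.08 0 0 0 1;0 0 0.14 0 0 0 1;0 0 0.163 0 0 0 1;0 0 0.163 0 0 0 1;0 0 0.163 0 0 0 1' >/dev/null; python3 -c "$G"
python3 -m jog '0 -0.03 0 0 0 0 1;0 -0.06 0 0 0 0 1;-0.01 -0.09 0 0 0 0 1;-0.02 -0.12 0 0 0 0 1;-0.02 -0.15 0 0 0 0 1;-0.018 -0.18 0 0 0 0 1;-0.015 -0.205 0 0 0 0 1;-0.015 -0.205 0 0 0 0 1' >/dev/null; python3 -c "$G"
```

```text
t 17.2 gauge -23.1 -131.8 69.3 yawerr 0.14 F 0.0 0.1 1.1 w 0.2
t 18.0 gauge -26.7 -89.9 68.9 yawerr 0.16 F -0.4 -0.1 0.6 w 0.3
```

```bash
G='from plan import *
g()'
python3 -m jog '0.015 -0.03 0 0 0 0 1;0.03 -0.06 0 0 0 0 1;0.042 -0.083 0 0 0 0 1;0.06 -0.1 0 0 0 0 1;0.08 -0.12 0 0 0 0 1;0.1 -0.135 0 0 0 0 1;0.11 -0.14 0 0 0 0 1;0.112 -0.14 0 0 0 0 1' >/dev/null; python3 -c "$G"
for i in 1 2; do python3 -m jog '0.004 0 0 0 0 0 1;0.008 0 0 0 0 0 1;0.012 0 0 0 0 0 1;0.012 0 0 0 0 0 1;0.012 0 0 0 0 0 1' >/dev/null; python3 -c "$G"; done
```

```text
t 18.8 gauge -3.8 -62.4 69.0 yawerr 0.14 F -0.2 1.3 0.0 w 0.1
t 19.3 gauge -1.7 -62.8 69.0 yawerr 0.12 F -1.6 0.3 -1.3 w 0.6
t 19.8 gauge -0.8 -62.7 68.9 yawerr 0.13 F -8.6 0.1 4.0 w 0.5
```

The force rises at x = -0.8, where the stop was expected (-1.4), so the lever is against its stop. I'll back off along -x, rise and check.

```bash
python3 -m jog '-0.05 0 0 0 0 0 1;-0.2 0 0 0 0 0 1;-0.3 0 0 0 0 0 1;-0.3 0 -0.2 0 0 0 1;-0.3 0 -0.45 0 0 0 1;-0.3 0 -0.5 0 0 0 1;-0.3 0 -0.5 0 0 0 1;-0.3 0 -0.5 0 0 0 1' >/dev/null
python3 - <<'E'
from plan import *
from fit import fit,G
g(); A,m=T("wrist"); obs=[]
cv2.imwrite("pics/w5.png",get_image("wrist")[:,:,::-1])
c,s=np.cos(.1758),np.sin(.1758)
for t in ("lever_tip","lever_hinge","row_left","row_right"):
    for r in pinpoint(t,"wrist")[:1]:
        d=w(A,r["xyz"])-[546.5,21.4,120]; print(t,r["confidence"],(c*d[0]+s*d[1]).round(1),(-s*d[0]+c*d[1]).round(1),d[2].round(1))
E
```

```text
t 20.6 gauge -59.7 -62.8 168.2 yawerr 0.13 F -0.1 0.1 -0.9 w 0.6
row_left 0.6 -0.5 50.4 27.8
row_right 0.72 -1.3 -50.8 27.9
```

View pics/w5.png

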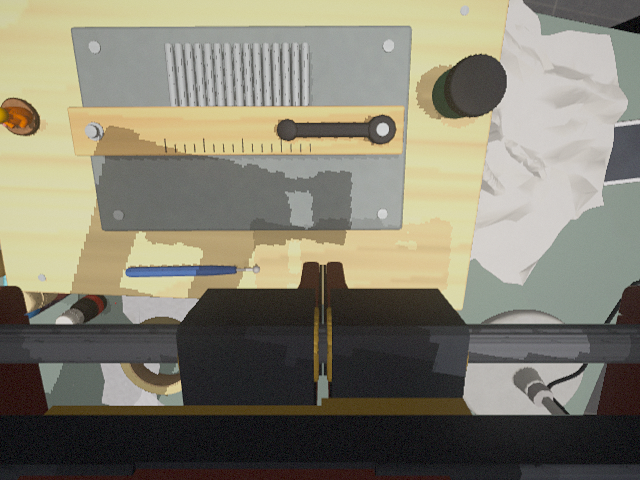

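The lever lies shut along the jaws, from (287,130) to (381,129), and the pins are flush with even tails at row 43. The gauge, figure, jar and tool haven't moved, and the gripper is clear of everything.

```bash
python3 -c "
from workcell import *
print(close_job())"
```

```text
the job is handed in; nothing more can be done
None
```

I handed the job in at about 21 s: all 15 pins look flush in the wrist images, the lever is shut against its stop, and the gauge, figure, jar and ball tool show no visible movement; the hand-in call returned no verdict.

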